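# Unlock a keyed bush from its bayonet post and stand it on the bench block

### The arm

A 7-joint arm with a two-finger parallel gripper is mounted at the origin on a cart in front of the work surface, level with it; the furniture and walls round the work are solid. World frame = base frame: x ahead of the robot, y to its left, z up, the work surface at z = 0. Lengths are in m, angles in rad, forces in N, time in s.
With the tool pointing down it reaches from about 0.425 to 0.95 m from the base axis. Payload 4.7 kg.
Tool frame: the origin (TCP) lies at the very end of the fingers, on their centre line; the grasp point (between the pads) lies 19 mm behind it; z points along the fingers, y is the direction in which the jaws open and shut (so a half turn about z gives the same grasp; the last joint's range is limited). The gripper opens to 87 mm and grips with 3 to 60 N. Pads are 19 mm wide; open, the fingers measure 117 mm over their backs; the gripper's body (75 mm by 190 mm) begins 51 mm behind the grasp point.
Start: joints at [1.197, 0.469, -0.049, 1.532, 0.024, 1.141, -0.082], TCP at [0.228, -0.635, 0.223] pointing down, gripper open.
Joint ranges: [-2.59, 2.59], [-0.33, 1.99], [-1.39, 1.29], [0.1, 2.45], [-1.04, 4.18], [0.21, 1.99], [-2.66, 2.66]. Speed limits (rad/s): [2.57, 2.57, 3.14, 3.14, 3.14, 3.14, 3.14].

### API

Orientations are given as a rotation vector (axis times angle).
In Python, from rig import r, viewer gives the robot as it stands.
- The arm moves only by the shell command python3 -m handwheel 'ROWS' [FORCE]. ROWS is JSON, one flat list of numbers, 7 for each row, row after row: the shift along the tool's x, y, z each as a share of 0.2 m, from -1 to 1, then the turn, a rotation vector about the tool's x, y, z each as a share of 45 degrees, from -1 to 1, then the closure, from -1 (fully open) to 1 (shut). A call has 1 to 5 rows; each row is the pose to reach, as a shift and turn from the pose commanded when the call began, along the tool's axes at that moment; what a row does not reach only later rows make up. A row lasts 1/12 s, in which the tool goes at most 41.7 mm and 7.16 degrees, less where a joint would pass 70% of its speed; a pose out of reach is approached as far as the arm can. A call with a number of a shift or a turn outside -1 to 1 is refused whole. A call with a gripper value outside its range is refused whole. The fingers move at their own pace and stop on an object; FORCE is the grip in N (left out, the last holds). Time passes only in rows, so rows that repeat a pose let the fingers close. It gives the time, the measured TCP pose, the force and the opening at its end, in the units of the state.
- r.observe(): the state, without advancing time (a new reading comes with each control period).
- viewer.camera(name): name is "scene" or "top" or "wrist"; returns (picture, depth): 400x640x3 uint8, red, green, blue; 400x640 float32, m along the optical axis (not along the pixel's ray), 0 where there is no reading.
- viewer.camera_params(name): a dict with "fx", "fy", "cx", "cy" (pixels), "R" (3x3) and "t" (3): a world point X has camera coordinates R X + t. Camera axes: x right, y down, z forward; pixel columns grow to the right and rows downward; lengths in m; the calibration is good to about 2 mm. A picture is of the moment at which its call begins: read the wrist's pose just before it. camera_params takes no time and is no camera call; for the wrist camera it gives the pose at the moment of the call.
- r.close_job(): hands the job in, once; it reports no verdict.
The state is a dict: "clock": time; "qpos": joint angles; "joint_vel": joint speeds; "joint_torque": joint torques, N m; "ee_pos": TCP position; "orientation": TCP orientation; "ft_force": force on the tool from outside, world axes, zero at the start; "wrist_torque": the same for the moment, N m; "finger_gap": finger opening in m.
Only numpy, scipy, OpenCV 4.12 (cv2) and the standard library are available. Lean on these libraries where they do the work, as an engineer would, in place of code of your own. Each camera call takes 0.05 s, during which the arm holds its last target.

### The job

The steel bush on the upright post is locked under the post's cross pin: turn it anticlockwise, feeling with light upward tries for where its keyways let the pin through, then slide it up off the open top of the post without ever forcing it (20 N is too much for the pin). Stand it the same way up in the middle of the steel bench block, set down and not dropped, and let go. Leave the block and the other loose things where they are.

Things in the scene. Friction and masses are not known exactly. Their poses are not given: they have to be found in the camera images.
- bush: Steel bush, a round sleeve 40 mm in outer diameter, 40 mm tall, 0.18 to 0.35 kg, starting loose round the post on the stand's shoulder. Origin: centre of its lower end; z up along its bore. Bore 20.4 mm; two opposite keyways, 7 mm wide, open to 16 mm from the axis, run its whole length on its +x and -x sides. Grip it across its diameter at any angle, 10 to 15 mm below its top.
- bush_top (a point): Centre of the bush's upper end, 40 mm above its origin.
- stand: Bayonet stand, bolted to the bench: square steel foot 80 x 80 x 12 mm with a low bolt head at each corner and a round shoulder 48 mm wide in the middle, its top 18 mm above the bench, on which the bush sits. Origin: centre of the foot's underside, on the post's axis; z up. The foot's yaw does not tell the pin's direction.
- post_top (a point): Centre of the open top end of the fixed upright steel post, 18 mm in diameter, which rises from the shoulder to 80 mm above the bench. The bush is free of it once it has risen 62 mm.
- pin_middle (a point): Middle of the straight cross pin through the post, 64 mm above the bench; pin level, 5 mm thick, 29 mm tip to tip. The bush can rise 3.5 mm before it meets the pin. Axes here do NOT show the pin's direction: the keyways meet it when the bush has been turned anticlockwise (from above) from its start by an unknown angle of 0.25 to 1.4 rad, with about 0.07 rad to spare either side.
- bench_block: Loose dark steel bench block, 62 x 62 x 22 mm, flat top, 0.8 kg. Origin: centre of its underside; sides along its x and y.
- flux_jar: Bystander: small brown-stained glass jar with a stirring stick, 45 x 59 x 48 mm. Origin: centre of its underside.
- tin_blue: Bystander: round blue lidded tin, 89 mm in diameter, 37 mm tall. Origin: centre of its underside.
- round_stake: Bystander: round dark steel block, 64 mm in diameter, 17 mm thick. Origin: centre of its underside.
There are look-alikes about, which are no part of the job. What is shaped like the bush but orange or purple is not meant.

How it is judged:
On the way:
1. the bush has slid at least 20 mm up the post, past the pin, and is still on the post (z of bush in the frame of stand between 0.038 and 0.08 m and horizontal distance between bush and stand below 0.006 m), for 0.05 s.
At the end, for the whole second after the job is handed in: The bush stands upright (within 0.1 rad), same way up, on top of the bench block, its axis within 12 mm of the block's middle, at rest and released (z of bush in the frame of bench_block between 0.019 and 0.026 m and horizontal distance between bush and bench_block below 0.012 m and angle between bush's own z axis and vertical below 0.1 rad and contact force between the fingers and bush below 0.1 N and linear speed of bush below 0.02 m/s and contact force between bush and bench_block above 0.5 N); the robot touches nothing.
It fails at once if the bush presses on the post, its pin or the stand with more than 20 N (contact force between bush and stand above 20 N).
It fails at once if the bush is dropped or thrown (moves faster than 0.35 m/s while not held) (contact force between the fingers and bush below 0.1 N and linear speed of bush above 0.35 m/s).
It fails at once if the bench block is moved more than 25 mm (distance of bench_block from where it was at the start of the episode above 0.025 m).
It fails at once if the flux jar, the blue tin or the round steel block is moved more than 25 mm (distance of any of flux_jar, tin_blue, round_stake from where it was at the start of the episode above 0.025 m).
It also fails if it takes over 67 s, if anything falls off the work surface, if the arm or the gripper's body presses on something with over 40 N, if the wrist force passes 120 N, or if a joint passes its speed limit or range.

## Working session

There is one attempt and no reset: what is moved stays moved. The work goes in short steps, Python scripts to look and compute and a shell command to move; the robot and the scene stay as the last step left them, time stands still between calls to the robot, and variables do not carry over. Pictures are saved under pics/ and viewed, and the job is handed in when it is done.

```bash
ls; mkdir -p pics
python3 - <<'E'
from rig import r, viewer
import cv2, numpy as np
print(r.observe())
for n in("scene","top","wrist"):
    p=viewer.camera_params(n); im,d=viewer.camera(n)
    cv2.imwrite(f"pics/{n}0.png",im[...,::-1]); np.savez(f"{n}0.npz",im=im,d=d,**p)
    print(n,p)
E
```

```text
pics
{'clock': 0.0, 'qpos': array([ 1.19710552,  0.46942405, -0.04857977,  1.5336779 ,  0.02410555,
        1.14097669, -0.08230336]), 'joint_vel': array([ 9.31299152e-04,  1.47189512e-03,  1.21786233e-03,  1.49932548e-03,
       -8.41245553e-05,  1.24569442e-03,  9.95372642e-04]), 'joint_torque': array([ 9.19991908e-04, -5.07978630e+01, -8.10159557e-02, -2.36155164e+01,
       -6.15077955e-02,  3.80267075e-02,  1.59561750e-04]), 'ee_pos': array([ 0.2279518 , -0.63472165,  0.22151788]), 'orientation': array([-3.09319022e+00, -5.38624729e-01,  6.35807074e-04]), 'ft_force': array([-0.15337438, -0.06320215, -0.13242793]), 'wrist_torque': array([-0.01800605, -0.00894003, -0.04169662]), 'finger_gap': 0.08691594373869616}
scene {'fx': 499.6749035571566, 'fy': 499.6749035571566, 'cx': 316.148555831638, 'cy': 199.4551075783505, 'R': array([[ 0.25980738, -0.96565436, -0.00343197],
       [-0.79065383, -0.21068071, -0.57487403],
       [ 0.55440657,  0.15207001, -0.81823473]]), 't': array([0.01665952, 0.49593117, 0.79240548])}
top {'fx': 415.16542432031275, 'fy': 415.16542432031275, 'cx': 312.86844242796593, 'cy': 198.7291648807688, 'R': array([[ 0.02036355, -0.99979062,  0.00201007],
       [-0.98848528, -0.02043472, -0.14993086],
       [ 0.14994055,  0.0010662 , -0.98869444]]), 't': array([0.14980978, 0.52319946, 0.8521232 ])}
wrist {'fx': 312.8232782803541, 'fy': 312.8232782803541, 'cx': 317.217432337662, 'cy': 197.00259612888226, 'R': array([[ 0.33770984, -0.94124905, -0.00151051],
       [-0.91312291, -0.32800703,  0.24211142],
       [-0.2283826 , -0.08038412, -0.97024728]]), 't': array([-0.67324562, -0.02954074,  0.38892511])}
```

View pics/scene0.png

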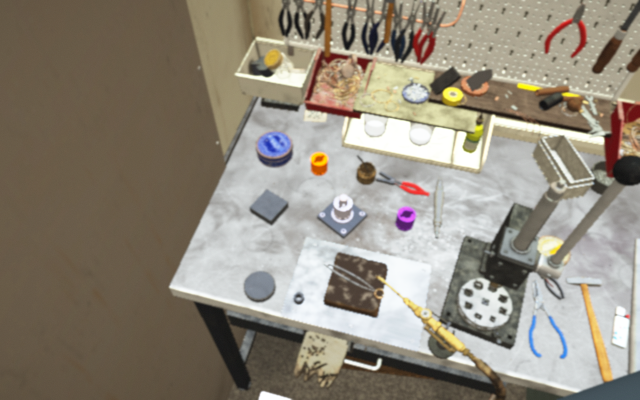

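View pics/top0.png

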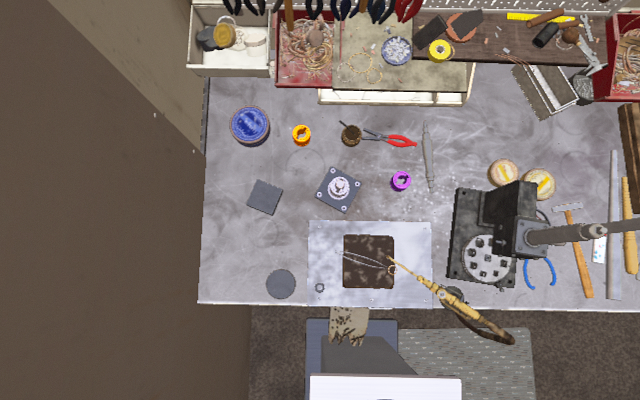

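The scene picture shows the stand with the bush near (342,212), the block at (269,207) and the stake at (259,286). In the top picture the stand is at (338,188), the block at (265,197), the tin at (250,125), the jar at (351,135) and the stake at (281,284).

```bash
cat > h.py <<'E'
import numpy as np, cv2
def load(n): return dict(np.load(n+'.npz'))
def px2w(p,u,v,z=None,d=None):
    ray=np.array([(u-p['cx'])/p['fx'],(v-p['cy'])/p['fy'],1.]); R=p['R'];t=p['t']
    if d is not None: return R.T@(ray*d-t)
    c=-R.T@t; w=R.T@ray; return c+w*(z-c[2])/w[2]
def w2px(p,X):
    c=p['R']@np.array(X)+p['t']; return c[0]/c[2]*p['fx']+p['cx'],c[1]/c[2]*p['fy']+p['cy']
def cloud(p):
    d=p['d'];v,u=np.mgrid[:400,:640]
    P=np.stack([(u-p['cx'])/p['fx']*d,(v-p['cy'])/p['fy']*d,d],-1)
    return (P-p['t'])@p['R']
E
python3 - <<'E'
from h import *
p=load('top0');C=cloud(p)
for n,(u,v) in dict(stand=(338,188),block=(265,197),stake=(281,284),tin=(250,125),jar=(351,135),orange=(302,134),purple=(401,181)).items():
    r=C[v-3:v+4,u-3:u+4].reshape(-1,3); print(n,np.median(r,0).round(4),r.max(0).round(4))
im=p['im'][:,:,::-1]
a=cv2.resize(im[155:220,235:375],None,fx=5,fy=5,interpolation=cv2.INTER_CUBIC)
cv2.imwrite('pics/topcrop.png',a)
s=load('scene0')
cv2.imwrite('pics/scenecrop.png',cv2.resize(s['im'][180:245,235:380,::-1],None,fx=5,fy=5,interpolation=cv2.INTER_CUBIC))
E
```

```text
stand [0.54   0.1085 0.0645] [0.5471 0.1145 0.08  ]
block [0.5244 0.2654 0.0213] [0.5315 0.2727 0.0247]
stake [0.338  0.2248 0.0158] [0.3442 0.2315 0.0188]
tin [0.6825 0.3029 0.0361] [0.6908 0.3102 0.0396]
jar [0.6707 0.0772 0.0153] [0.6786 0.0843 0.028 ]
orange [0.6748 0.1885 0.0016] [0.681  0.1955 0.0397]
purple [ 5.689e-01 -3.570e-02  2.000e-04] [0.5781 0.1596 0.9206]
```

View pics/topcrop.png

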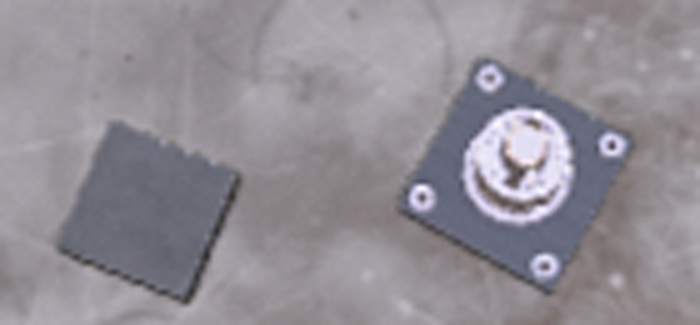

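View pics/scenecrop.png

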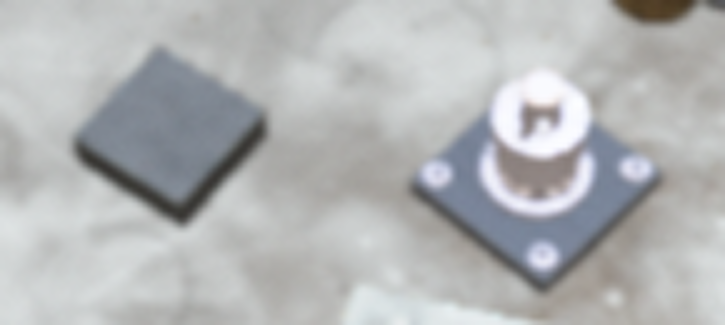

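Run:
```python
from h import *
p=load('top0');s=load('scene0')
T=lambda x,y,z:px2w(p,235+(x+.5)/5-.5,155+(y+.5)/5-.5,z)
S=lambda x,y,z:px2w(s,235+(x+.5)/5-.5,180+(y+.5)/5-.5,z)
print('bolts',T(516,171,.014),'post',T(525,146,.08),'S post',S(541,85,.08))
bl=[T(*q,.022) for q in((112,122),(240,177),(188,301),(60,248))]
print(np.mean(bl,0),[b.round(4) for b in bl]); 
b2=[S(*q,.022) for q in((160,47),(266,122),(183,208),(76,145))]
print(np.mean(b2,0),[b.round(4) for b in b2])
C=cloud(p).reshape(-1,3)
m=(C[:,2]>.015)&(C[:,2]<.03)&(abs(C[:,0]-.523)<.06)&(abs(C[:,1]-.265)<.06);print('blk cloud',cv2.minAreaRect(C[m][:,:2].astype(np.float32)),m.sum())
for q in(p,s):
  C=cloud(q).reshape(-1,3)
  m=(C[:,2]>.05)&(C[:,2]<.09)&(abs(C[:,0]-.54)<.05)&(abs(C[:,1]-.11)<.05);print('bush',cv2.minEnclosingCircle(C[m][:,:2].astype(np.float32)),m.sum())
w=load('wrist0'); 
print(p['R'].T@-p['t'])
from scipy.spatial.transform import Rotation as Ro
print(Ro.from_rotvec([-3.09319022e+00, -5.38624729e-01,  6.35807074e-04]).as_matrix())
```

```text
bolts [0.547255   0.10572916 0.014     ] post [0.54607165 0.10606002 0.08      ] S post [0.54822878 0.10663119 0.08      ]
[0.52443332 0.26630724 0.022     ] [array([0.5641, 0.2846, 0.022 ]), array([0.5406, 0.2274, 0.022 ]), array([0.4854, 0.2483, 0.022 ]), array([0.5076, 0.305 , 0.022 ])]
[0.52333961 0.26629252 0.022     ] [array([0.5651, 0.2854, 0.022 ]), array([0.538, 0.227, 0.022]), array([0.4855, 0.2485, 0.022 ]), array([0.5047, 0.3043, 0.022 ])]
blk cloud ((0.5259696841239929, 0.2683842182159424), (0.06217163801193237, 0.06205243617296219), 69.36456298828125) 795
bush ((0.5472701787948608, 0.10619287937879562), 0.020004795864224434) 255
bush ((0.5473443865776062, 0.1053922027349472), 0.02106522209942341) 257
[0.38635649 0.15956132 0.92063209]
[[ 9.41140508e-01  3.38014837e-01 -7.17496610e-04]
 [ 3.38015589e-01 -9.41138866e-01  1.75955623e-03]
 [-8.05078342e-05 -1.89851468e-03 -9.99998195e-01]]
```

Run:
```python
from h import *
P=np.concatenate([cloud(load(n))[load(n)['d']>0].reshape(-1,3) for n in('top0','scene0','wrist0')])
xs=np.arange(.2,1.0,.05);ys=np.arange(-.95,.4,.05)
print('rows x, cols y',ys.round(2))
for x in xs:
  print(round(x,2),*[ '%3d'%(100*P[m][:,2].max()) if (m:=(abs(P[:,0]-x)<.025)&(abs(P[:,1]-y)<.025)).sum()>3 else '  .' for y in ys])
w=load('wrist0');print(-w['R'].T@w['t'])
```

```text
rows x, cols y [-0.95 -0.9  -0.85 -0.8  -0.75 -0.7  -0.65 -0.6  -0.55 -0.5  -0.45 -0.4
 -0.35 -0.3  -0.25 -0.2  -0.15 -0.1  -0.05  0.    0.05  0.1   0.15  0.2
  0.25  0.3   0.35]
0.2 -84 -83 -84 -83 -84  30 -84  30  33 -84 -84 -84 -83 -84   0 -84 -84 -84 -84 -84  -4  -4 -84 -83 -84 -84 -84
0.25 -84 -84 -84 -22 -22  33  34  34  33 -84 -84 -84 -84 -34   8   9 -84 -84 -84 -12  -3  -4 -84 -84 -84 -84 -84
0.3   0   0   9   9   0  32  31   0   0   3   2   0   0   0   0   8   8   9   0   0   0   0   2   2   2   0   0
0.35   0   8   9   9   0   1   0   0   2   3   3   1   1   1   5   5   8   9   7   3   3   3   2   2   2   0   0
0.4   0   1   9   9   2   2   0   0   2   3   2   1   1  15  21  37   5   0   6   6   4   3   0   0   0   0   0
0.45   0   0   8   7   2   2   0   0   2   3   1   1   1  43  43  38  18   0   0   3   3   3   0   0   0   0   0
0.5   0   0   0   0   0   .   .   .   3   2   1   2   1   2  19  19   3   0   0   0   1   2   1   0   2   2   0
0.55   .   0   .   .   .   .   .   .   3   2   1   1   2   2  19  19   3   2   4   4   1   8   5   0   2   3   0
0.6   .   .   .   .  
[... 216 characters left out ...]
  .   .   .   .   .   .   4  13  13  14   6   0   0   0  16  17  17  17  17  17  17   4   4   4   4
0.75   .   .   .   .   .   .   .   .   5  14  16  18  19  18  18  18  18  19  19  18  17  40  18  19  17  17  17
0.8   .   .   .   .   .   .   .   .   0  15  17  18  20  21  20  18  21  22  23  38  38  37  36  36  35  34  19
0.85   .   .   .   .   .   .   .   .   .  16  19  34  42  40  40  38  37  36  36  35  34  33  33  33  33  29  28
0.9   .   .   .   .   .   .   .   .   .  16  24  34  40  40  39  38  37  36  35  35  34  33  32  31  30  29  28
0.95   .   .   .   .   .   .   .   .   .   .   .   .   .   .   .   .   .   .   .   .   .   .   .   .   .   .   .
[ 0.28921108 -0.61211797  0.38348873]
```

View pics/wrist0.png

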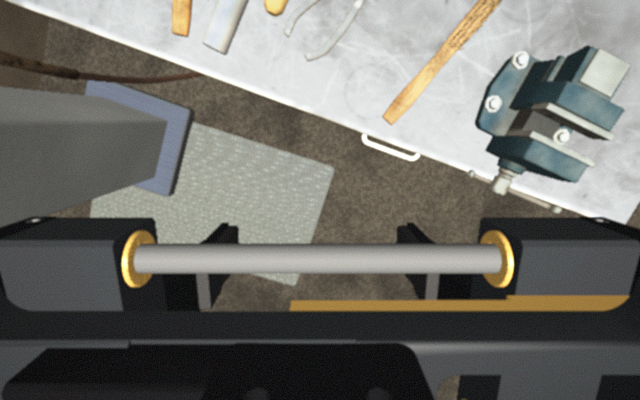

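```bash
python3 -m handwheel '[0,0,-0.2,0,0,0,-1, 0,0,-0.4,0,0,0,-1, 0,0,-0.6,0,0,0,-1, 0,0,-0.8,0,0,0,-1, 0,0,-1,0,0,0,-1]'; python3 -m handwheel '[0,0,-0.2,0,0,0,-1, 0,0,-0.4,0,0,0,-1, 0.1,-0.1,-0.4,0,0,0,-1, 0.2,-0.2,-0.4,0,0,0,-1]'
python3 -c "
from rig import r;o=r.observe();print(o)"
```

```text
clock: 0.57
ee_pos: [0.2279, -0.6348, 0.4243]
orientation: [-3.095, -0.539, 0.0]
ft_force: [1.1, -1.4, -0.1]
finger_gap: 0.0871
clock: 0.9
ee_pos: [0.2519, -0.5855, 0.5051]
orientation: [3.09, 0.533, 0.002]
ft_force: [0.1, -0.0, -1.5]
finger_gap: 0.0871
{'clock': 0.9, 'qpos': array([ 1.13041314,  0.31449649, -0.04836322,  1.13776362,  0.01561746,
        1.68394797, -0.14317275]), 'joint_vel': array([-0.3308103 , -0.4481954 , -0.15599513,  0.72646711,  0.00928108,
       -0.18342446, -0.43636707]), 'joint_torque': array([  3.66425894, -44.5238471 ,   1.53716706, -29.33711886,
         0.13006789,   0.22464984,   0.3895083 ]), 'ee_pos': array([ 0.2518738 , -0.58548588,  0.50506837]), 'orientation': array([3.09041964e+00, 5.32646357e-01, 1.94341261e-03]), 'ft_force': array([ 0.07397466, -0.04828834, -1.46025338]), 'wrist_torque': array([-0.01240092, -0.11135322,  0.00104774]), 'finger_gap': 0.08709265570022275}
```

```bash
for i in 1; do python3 -m handwheel '[0.14,-0.15,0,0,0,0,-1, 0.28,-0.30,0,0,0,0,-1, 0.42,-0.45,0,0,0,0,-1, 0.56,-0.60,0,0,0,0,-1, 0.7,-0.75,0,0,0,0,-1]'
python3 -m handwheel '[0.14,-0.15,0,0,0,0,-1, 0.28,-0.30,0,0,0,0,-1, 0.42,-0.45,0,0,0,0,-1, 0.56,-0.60,0,0,0,0,-1, 0.7,-0.75,0,0,0,0,-1]'
python3 -m handwheel '[0.14,-0.15,0,0,0,0,-1, 0.28,-0.30,0,0,0,0,-1, 0.42,-0.45,0,0,0,0,-1, 0.56,-0.60,0,0,0,0,-1, 0.7,-0.75,0,0,0,0,-1]'
python3 -m handwheel '[0.14,-0.15,0,0,0,0,-1, 0.28,-0.30,0,0,0,0,-1, 0.42,-0.45,0,0,0,0,-1, 0.455,-0.5,0,0,0,0,-1, 0.455,-0.5,0,0,0,0,-1]'; done
```

```text
clock: 1.32
ee_pos: [0.3336, -0.3935, 0.5023]
orientation: [-3.095, -0.539, 0.0]
ft_force: [0.4, 0.0, 1.5]
finger_gap: 0.0869
clock: 1.73
ee_pos: [0.4145, -0.205, 0.5025]
orientation: [3.095, 0.539, -0.0]
ft_force: [0.7, -0.4, -0.5]
finger_gap: 0.0868
clock: 2.15
ee_pos: [0.4956, -0.0167, 0.5026]
orientation: [3.095, 0.538, 0.0]
ft_force: [1.8, -1.1, -0.1]
finger_gap: 0.0866
clock: 2.57
ee_pos: [0.5471, 0.1108, 0.5014]
orientation: [-3.09, -0.551, 0.003]
ft_force: [-0.9, -0.1, -0.7]
finger_gap: 0.087
```

```bash
python3 -m handwheel '[0,0,0.2,0,0,0,-1, 0,0,0.4,0,0,0,-1, 0,0,0.6,0,0,0,-1, 0,0,0.8,0,0,0,-1, 0,0,1,0,0,0,-1]'
python3 -m handwheel '[0,0,0.2,0,0,0,-1, 0,0,0.4,0,0,0,-1, 0,0,0.6,0,0,0,-1, 0,0,0.65,0,0,0,-1, 0,0,0.65,0,0,0,-1]'
python3 - <<'E'
from rig import r, viewer
from h import *
o=r.observe();print(o['qpos'].round(3),o['ee_pos'],o['orientation'],o['joint_vel'].round(3))
p=viewer.camera_params('wrist'); im,d=viewer.camera('wrist'); np.savez('w1.npz',im=im,d=d,**p)
u,v=w2px(p,(.547,.106,.06));print(u,v)
cv2.imwrite('pics/w1.png',im[...,::-1])
u,v=int(u),int(v)
cv2.imwrite('pics/w1c.png',cv2.resize(im[max(v-45,0):v+45,u-45:u+45,::-1],None,fx=6.5,fy=6.5,interpolation=cv2.INTER_CUBIC));print(v-45,u-45)
E
```

```text
clock: 2.98
ee_pos: [0.5469, 0.1041, 0.301]
orientation: [3.094, 0.535, 0.001]
ft_force: [0.4, -0.4, 0.9]
finger_gap: 0.0869
clock: 3.4
ee_pos: [0.5454, 0.104, 0.1699]
orientation: [3.095, 0.536, -0.011]
ft_force: [0.0, -0.1, 0.1]
finger_gap: 0.087
[ 0.223  0.401 -0.624  1.847  0.277  0.987 -1.746] [0.54536683 0.1040226  0.1698603 ] [ 3.09455555  0.53636114 -0.01061874] [ 0.004 -0.053 -0.029 -0.091 -0.016  0.024  0.008]
316.74404952370026 191.0391136883637
146 271
```

View pics/w1.png

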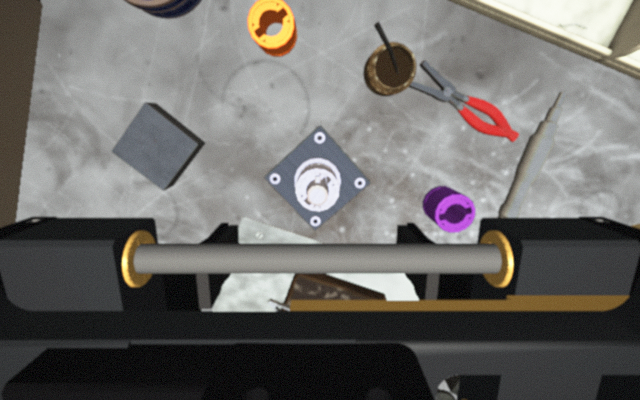

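View pics/w1c.png

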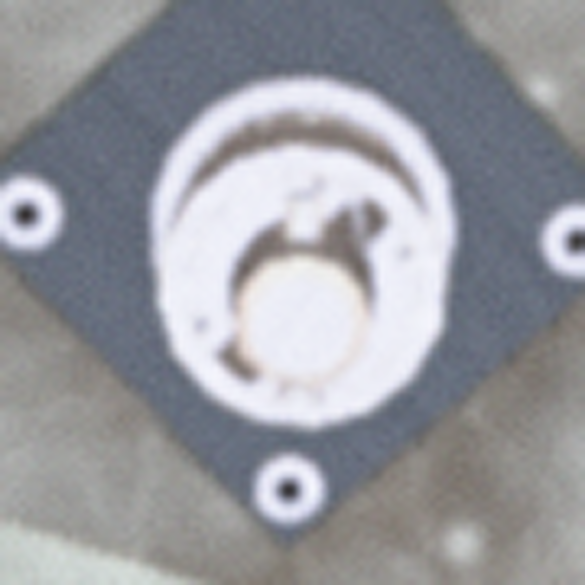

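Run:
```python
from h import *
w=load('w1')
f=lambda x,y,z:px2w(w,271+(x+.5)/6.5-.5,146+(y+.5)/6.5-.5,z)
k1,k2=f(372,214,.058),f(233,361,.058);p1,p2=f(310,190,.064),f(299,388,.064)
print(k1,k2,np.linalg.norm(k1-k2),(k1+k2)/2);print(p1,p2,np.linalg.norm(p1-p2),(p1+p2)/2)
a=lambda a,b:np.arctan2(*(a-b)[1::-1])
print(a(k1,k2),a(p1,p2),a(p1,p2)-a(k1,k2)); print('post',f(303,318,.08)); 
b=[f(*q,.014) for q in((26,214),(578,241),(288,489))];print('boltmid',(b[0]+b[1])/2)
c=[px2w(w,*q,.022) for q in((148,103),(203,142),(168,187),(113,149))];print(np.mean(c,0))
c=[px2w(w,*q,.014) for q in((319,138),(275,179),(315,221),(360,183))];print(np.mean(c,0))
```

```text
[0.56063955 0.10043048 0.058     ] [0.534588   0.11149444 0.058     ] 0.028303613280818114 [0.54761378 0.10596246 0.058     ]
[0.5619462  0.10991982 0.064     ] [0.53561196 0.10209069 0.064     ] 0.027473396318768745 [0.54877908 0.10600526 0.064     ]
-0.40161244343091107 0.28897626036936513 0.6905887038002763
post [0.54881809 0.10622217 0.08      ]
boltmid [0.54731446 0.1057852  0.014     ]
[0.52900998 0.26466181 0.022     ]
[0.5469987  0.10551762 0.014     ]
```

```bash
python3 -m handwheel '[0,0,0,0,0,0,-1, 0,0,0,0,0,0,-1]'
python3 - <<'E'
from rig import r
from scipy.spatial.transform import Rotation as R
import numpy as np
o=r.observe();print(o['qpos'].round(3),o['ee_pos'],o['orientation'])
M=R.from_rotvec(o['orientation']).as_matrix();print(M.round(3)); print((M.T@(np.array([.5475,.1059,.0265])-o['ee_pos']))/.2)
E
```

```text
clock: 3.62
ee_pos: [0.5493, 0.1067, 0.1754]
orientation: [3.095, 0.538, 0.008]
ft_force: [-0.5, -0.8, -0.7]
finger_gap: 0.0868
[ 0.223  0.396 -0.627  1.84   0.276  0.987 -1.747] [0.54925811 0.10667848 0.17542557] [3.09497339 0.53815165 0.00832905]
[[ 0.941  0.338  0.005]
 [ 0.338 -0.941  0.001]
 [ 0.005  0.001 -1.   ]]
[-1.34568505e-02 -1.04394437e-04  7.44568319e-01]
```

```bash
python3 -m handwheel '[-0.005,0,0.15,0,0,0,-1, -0.005,0,0.3,0,0,0,-1, -0.005,0,0.45,0,0,0,-1, -0.005,0,0.6,0,0,0,-1, -0.005,0,0.6,0,0,0,-1]'
python3 -m handwheel '[0,0,0,0,0,0,-1, 0,0,0,0,0,0,-1]'
python3 -m handwheel '[0,0,0,0,0,0,-1]'
python3 -m handwheel '[0,0,0,0,0,0,-1]'
python3 -m handwheel '[0,0,0,0,0,0,-1]'
```

```text
clock: 4.03
ee_pos: [0.5442, 0.1047, 0.0496]
orientation: [3.094, 0.538, -0.01]
ft_force: [0.0, -0.0, -0.3]
finger_gap: 0.0869
clock: 4.2
ee_pos: [0.5484, 0.1067, 0.0551]
orientation: [-3.095, -0.539, -0.007]
ft_force: [-0.3, -0.3, 0.1]
finger_gap: 0.087
clock: 4.28
ee_pos: [0.5485, 0.1066, 0.0553]
orientation: [-3.095, -0.539, -0.008]
ft_force: [-0.4, -0.6, 0.2]
finger_gap: 0.0872
clock: 4.37
ee_pos: [0.548, 0.1063, 0.0548]
orientation: [3.095, 0.539, 0.007]
ft_force: [-0.4, -0.8, 0.4]
finger_gap: 0.0868
clock: 4.45
ee_pos: [0.5475, 0.1061, 0.0541]
orientation: [3.095, 0.539, 0.005]
ft_force: [0.1, -0.5, 0.7]
finger_gap: 0.0872
```

```bash
python3 -m handwheel '[0,0,0.03,0,0,0,-1, 0,0,0.06,0,0,0,-1, 0,0,0.1,0,0,0,-1, 0,0,0.14,0,0,0,-1, 0,0,0.14,0,0,0,-1]'
python3 -m handwheel '[0,0,0,0,0,0,-1, 0,0,0,0,0,0,-1, 0,0,0,0,0,0,-1,0,0,0,0,0,0,-1]'
python3 -m handwheel '[0,0,0,0,0,0,-1]'
python3 - <<'E'
from rig import r, viewer
import cv2
im,d=viewer.camera('wrist'); cv2.imwrite('pics/w2.png',im[...,::-1])
E
```

```text
clock: 4.87
ee_pos: [0.5449, 0.1054, 0.0223]
orientation: [3.095, 0.539, -0.006]
ft_force: [-0.4, -0.0, -0.4]
finger_gap: 0.0874
clock: 5.2
ee_pos: [0.5467, 0.106, 0.0248]
orientation: [3.095, 0.539, 0.001]
ft_force: [-0.5, 0.6, 0.4]
finger_gap: 0.087
clock: 5.28
ee_pos: [0.5466, 0.106, 0.0248]
orientation: [3.095, 0.539, 0.001]
ft_force: [-0.5, -1.2, 0.0]
finger_gap: 0.0869
```

View pics/w2.png

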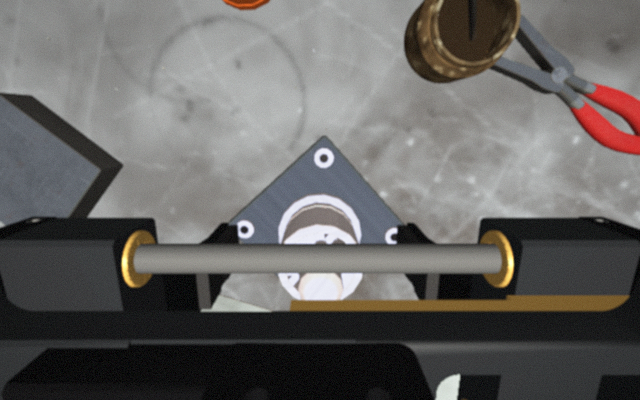

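The picture shows the bush and post at (320,255), centred between the fingers at about 215 and 425. I'll close gently.

```bash
python3 -m handwheel '[0.004,0,-0.005,0,0,0,-0.2, 0.004,0,-0.005,0,0,0,0, 0.004,0,-0.005,0,0,0,0.3, 0.004,0,-0.005,0,0,0,0.3]' 8
python3 -m handwheel '[0,0,0,0,0,0,0.5,0,0,0,0,0,0,0.5]' 8
python3 -m handwheel '[0,0,0,0,0,0,1,0,0,0,0,0,0,1]' 8
python3 -m handwheel '[0,0,0,0,0,0,1,0,0,0,0,0,0,1]' 8
python3 -m handwheel '[0,0,0,0,0,0,1,0,0,0,0,0,0,1]' 8
```

```text
clock: 5.67
ee_pos: [0.5472, 0.1062, 0.0256]
orientation: [3.095, 0.539, 0.0]
ft_force: [0.4, 0.6, -0.0]
finger_gap: 0.0679
clock: 5.83
ee_pos: [0.5472, 0.1061, 0.0255]
orientation: [3.095, 0.539, 0.0]
ft_force: [-0.7, -0.7, -0.1]
finger_gap: 0.0551
clock: 6.0
ee_pos: [0.5471, 0.1062, 0.0255]
orientation: [3.095, 0.539, 0.0]
ft_force: [-0.1, -0.5, 0.2]
finger_gap: 0.0415
clock: 6.17
ee_pos: [0.5472, 0.106, 0.0255]
orientation: [3.095, 0.539, -0.0]
ft_force: [-0.6, -0.2, 0.7]
finger_gap: 0.0386
clock: 6.33
ee_pos: [0.5472, 0.1061, 0.0255]
orientation: [3.095, 0.539, 0.0]
ft_force: [1.3, -0.0, -0.1]
finger_gap: 0.0385
```

```bash
python3 -m handwheel '[0,0,0,0,0,0,1,0,0,-0.004,0,0,0,1,0,0,-0.008,0,0,0,1,0,0,-0.008,0,0,0,1]' 20
python3 -m handwheel '[0,0,0,0,0,0,1,0,0,0,0,0,0,1]'
python3 -m handwheel '[0,0,0,0,0,0,1]'
```

```text
clock: 6.67
ee_pos: [0.547, 0.1063, 0.0271]
orientation: [-3.095, -0.539, 0.0]
ft_force: [0.2, 0.9, -2.0]
finger_gap: 0.0382
clock: 6.83
ee_pos: [0.547, 0.1062, 0.027]
orientation: [-3.095, -0.539, 0.0]
ft_force: [0.6, -0.4, -1.5]
finger_gap: 0.0379
clock: 6.92
ee_pos: [0.5471, 0.1062, 0.0271]
orientation: [3.095, 0.539, -0.0]
ft_force: [0.6, 0.5, -2.3]
finger_gap: 0.0382
```

Held and lifted 1.5 mm with the weight on the fingers. Now I'll turn anticlockwise in slow steps.

```bash
python3 -m handwheel '[0,0,0,0,0,-0.08,1,0,0,0,0,0,-0.18,1,0,0,0,0,0,-0.28,1,0,0,0,0,0,-0.38,1,0,0,0,0,0,-0.46,1]'
python3 -m handwheel '[0,0,0,0,0,-0.1,1,0,0,0,0,0,-0.2,1,0,0,0,0,0,-0.3,1,0,0,0,0,0,-0.38,1,0,0,0,0,0,-0.42,1]'
python3 -m handwheel '[0,0,0,0,0,0,1,0,0,0,0,0,0,1]'
python3 -m handwheel '[0,0,0,0,0,0,1,0,0,0,0,0,0,1]'
python3 - <<'E'
from rig import r, viewer
import cv2
im,d=viewer.camera('wrist'); cv2.imwrite('pics/w3.png',cv2.resize(im[180:310,220:420,::-1],None,fx=4,fy=4,interpolation=cv2.INTER_CUBIC))
print(r.observe()['qpos'].round(3))
E
```

```text
clock: 7.33
ee_pos: [0.5471, 0.106, 0.0271]
orientation: [2.946, 1.091, -0.0]
ft_force: [0.3, 0.3, -2.7]
finger_gap: 0.0382
clock: 7.75
ee_pos: [0.5471, 0.1059, 0.027]
orientation: [2.728, 1.559, -0.0]
ft_force: [-0.2, -0.6, -1.6]
finger_gap: 0.0382
clock: 7.92
ee_pos: [0.5472, 0.1059, 0.027]
orientation: [2.73, 1.554, -0.0]
ft_force: [-0.5, -0.1, -1.9]
finger_gap: 0.0383
clock: 8.08
ee_pos: [0.5472, 0.106, 0.0271]
orientation: [2.73, 1.554, -0.0]
ft_force: [0.9, -0.7, -2.1]
finger_gap: 0.0384
[ 0.252  0.635 -0.694  1.948  0.579  0.767 -1.314]
```

View pics/w3.png

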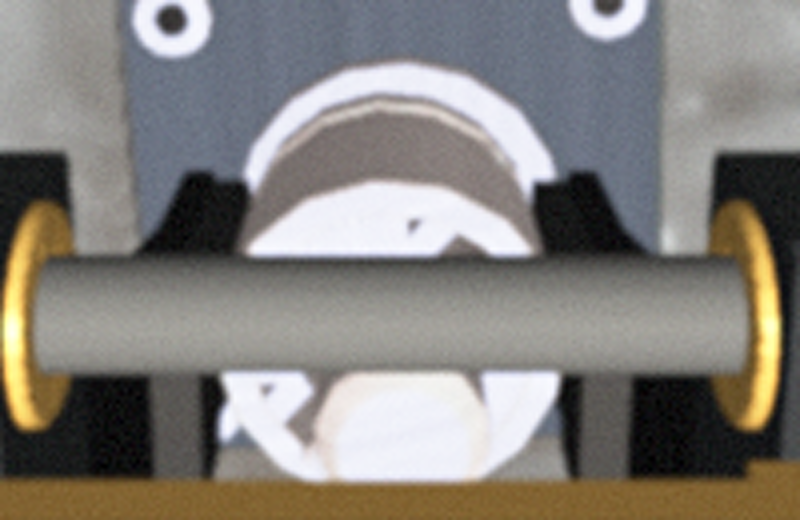

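```bash
python3 -m handwheel '[0,0,-0.004,0,0,0,1,0,0,-0.008,0,0,0,1,0,0,-0.008,0,0,0,1]'
python3 -m handwheel '[0,0,-0.003,0,0,0,1,0,0,-0.003,0,0,0,1]'
python3 -m handwheel '[0,0,-0.003,0,0,0,1,0,0,-0.003,0,0,0,1]'
python3 -m handwheel '[0,0,-0.003,0,0,0,1,0,0,-0.003,0,0,0,1]'
```

```text
clock: 8.38
ee_pos: [0.5472, 0.106, 0.0289]
orientation: [2.729, 1.555, 0.0]
ft_force: [0.7, -0.8, -1.0]
finger_gap: 0.0382
clock: 8.55
ee_pos: [0.5472, 0.106, 0.0294]
orientation: [2.729, 1.555, -0.0]
ft_force: [0.9, -1.9, -1.9]
finger_gap: 0.0383
clock: 8.72
ee_pos: [0.5472, 0.106, 0.03]
orientation: [2.729, 1.555, -0.0]
ft_force: [0.1, -1.5, -2.0]
finger_gap: 0.0377
clock: 8.88
ee_pos: [0.5472, 0.106, 0.0306]
orientation: [2.729, 1.555, -0.0]
ft_force: [0.4, -1.0, -1.9]
finger_gap: 0.0382
```

5.1 mm risen, past the 3.5 mm limit, and no extra load, so the pin is in the keyways. I'll carry on carefully.

```bash
python3 -m handwheel '[0,0,-0.005,0,0,0,1,0,0,-0.01,0,0,0,1,0,0,-0.01,0,0,0,1]'
python3 -m handwheel '[0,0,-0.008,0,0,0,1,0,0,-0.016,0,0,0,1,0,0,-0.02,0,0,0,1]'
python3 -m handwheel '[0,0,-0.01,0,0,0,1,0,0,-0.02,0,0,0,1,0,0,-0.03,0,0,0,1]'
```

```text
clock: 9.13
ee_pos: [0.5471, 0.1057, 0.0326]
orientation: [2.729, 1.555, -0.001]
ft_force: [-0.2, -2.6, -1.9]
finger_gap: 0.0384
clock: 9.38
ee_pos: [0.5472, 0.1057, 0.0367]
orientation: [2.729, 1.555, -0.001]
ft_force: [1.3, -2.8, -4.5]
finger_gap: 0.0384
clock: 9.63
ee_pos: [0.5472, 0.1057, 0.0427]
orientation: [2.729, 1.555, -0.001]
ft_force: [1.1, -2.6, -4.5]
finger_gap: 0.0381
```

Run:
```python
from rig import r, viewer
import cv2
from h import *
p=viewer.camera_params('scene');im,d=viewer.camera('scene'); cv2.imwrite('pics/s4.png',cv2.resize(im[150:250,270:400,::-1],None,fx=5,fy=5,interpolation=cv2.INTER_CUBIC))
```

```text
(no output)
```

View pics/s4.png

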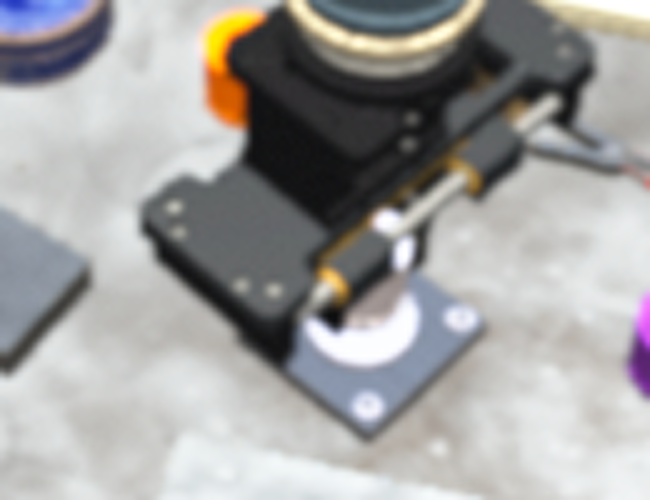

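```bash
python3 -m handwheel '[-0.002,0.001,0,0,0,0,1,-0.002,0.001,0,0,0,0,1]'; python3 -c "
from rig import r;o=r.observe();print(o['wrist_torque'],o['ft_force'])"
python3 -m handwheel '[0,0,-0.01,0,0,0,1,0,0,-0.02,0,0,0,1,0,0,-0.03,0,0,0,1]';python3 -c "
from rig import r;o=r.observe();print(o['wrist_torque'],o['ft_force'])"
```

```text
clock: 9.85
ee_pos: [0.5474, 0.1058, 0.043]
orientation: [2.729, 1.555, 0.001]
ft_force: [0.2, -4.0, -0.6]
finger_gap: 0.0381
[-0.8102125  -0.17463375 -0.0546442 ] [ 0.18992876 -3.97845801 -0.55001272]
clock: 10.1
ee_pos: [0.547, 0.1056, 0.0485]
orientation: [-2.729, -1.556, 0.0]
ft_force: [0.9, -2.9, -4.2]
finger_gap: 0.0381
[-0.71728646 -0.27023689 -0.06005406] [ 0.88831786 -2.91549981 -4.16467207]
```

```bash
python3 -m handwheel '[-0.002,0.001,-0.01,0,0,0,1,-0.003,0.0015,-0.02,0,0,0,1,-0.003,0.0015,-0.02,0,0,0,1]'
python3 -m handwheel '[0,0,-0.01,0,0,0,1,0,0,-0.02,0,0,0,1,0,0,-0.03,0,0,0,1]';python3 -c "
from rig import r;o=r.observe();print(o['wrist_torque'],o['ft_force'])"
```

```text
clock: 10.35
ee_pos: [0.5472, 0.1056, 0.0532]
orientation: [-2.729, -1.556, -0.001]
ft_force: [0.3, -1.9, -0.1]
finger_gap: 0.0381
clock: 10.6
ee_pos: [0.5471, 0.1055, 0.0588]
orientation: [-2.729, -1.556, -0.001]
ft_force: [1.3, -1.7, -3.0]
finger_gap: 0.0382
[-0.35191123 -0.17972729 -0.03125055] [ 1.25158188 -1.73997216 -2.96250457]
```

```bash
python3 -m handwheel '[-0.001,0,-0.015,0,0,0,1,-0.001,0.001,-0.03,0,0,0,1,-0.001,0.001,-0.045,0,0,0,1,-0.001,0.001,-0.06,0,0,0,1]'
python3 -m handwheel '[0,0,-0.015,0,0,0,1,0,0,-0.03,0,0,0,1,0,0,-0.045,0,0,0,1,0,0,-0.06,0,0,0,1]'
python3 -m handwheel '[0,0,-0.015,0,0,0,1,0,0,-0.03,0,0,0,1,0,0,-0.045,0,0,0,1,0,0,-0.06,0,0,0,1]'
python3 -m handwheel '[0,0,-0.015,0,0,0,1,0,0,-0.03,0,0,0,1,0,0,-0.045,0,0,0,1,0,0,-0.06,0,0,0,1,0,0,-0.06,0,0,0,1]'
python3 -m handwheel '[0,0,0,0,0,0,1,0,0,0,0,0,0,1]'
python3 - <<'E'
from rig import r, viewer
import cv2
from h import *
print(r.observe()['qpos'].round(3))
for n in('scene','top','wrist'):
  p=viewer.camera_params(n);im,d=viewer.camera(n); np.savez(n+'5.npz',im=im,d=d,**p);
  c=im[130:230,250:410] if n!='wrist' else im
  cv2.imwrite(f'pics/{n}5.png',cv2.resize(c[...,::-1],(640,400),interpolation=cv2.INTER_CUBIC))
E
```

```text
clock: 10.93
ee_pos: [0.5472, 0.1054, 0.0711]
orientation: [-2.729, -1.556, -0.001]
ft_force: [0.3, 0.1, -1.9]
finger_gap: 0.038
clock: 11.27
ee_pos: [0.5471, 0.105, 0.0829]
orientation: [-2.729, -1.556, -0.0]
ft_force: [-1.4, -0.7, -2.5]
finger_gap: 0.0383
clock: 11.6
ee_pos: [0.5471, 0.1048, 0.0948]
orientation: [2.729, 1.555, 0.0]
ft_force: [-0.6, 0.2, -1.7]
finger_gap: 0.0381
clock: 12.02
ee_pos: [0.5476, 0.105, 0.1072]
orientation: [2.729, 1.555, 0.002]
ft_force: [-0.9, -0.3, -2.7]
finger_gap: 0.0378
clock: 12.18
ee_pos: [0.5471, 0.1047, 0.1065]
orientation: [2.729, 1.555, -0.0]
ft_force: [-0.0, 0.7, -2.0]
finger_gap: 0.0384
[ 0.323  0.531 -0.779  1.898  0.47   0.904 -1.221]
```

View pics/scene5.png

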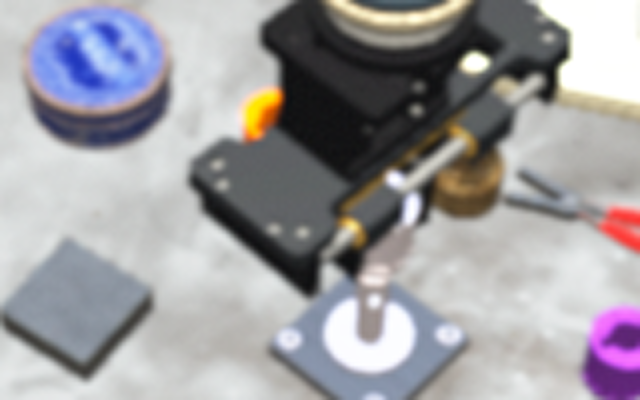

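View pics/wrist5.png

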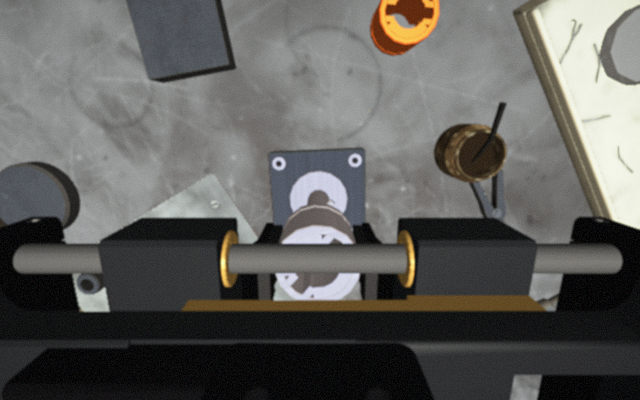

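The bush hangs at (315,255) in the wrist picture with the bare post and shoulder visible below it at (318,190), so it is off. Now to the block.

```bash
python3 -m handwheel '[0.05,-0.04,0,0,0,0,1,0.15,-0.12,0,0,0,0,1,0.26,-0.21,0,0,0,0,1,0.37,-0.3,0,0,0,0,1,0.48,-0.39,0,0,0,0,1]'
python3 -m handwheel '[0.08,-0.06,0,0,0,0,1,0.13,-0.1,0,0,0,0,1,0.154,-0.119,0,0,0,0,1,0.154,-0.119,0,0,0,0,1,0.154,-0.119,0,0,0,0,1]'
python3 -m handwheel '[0,0,0,0,0,0,1,0,0,0,0,0,0,1,0,0,0,0,0,0,1]'
python3 -m handwheel '[0,0,0,0,0,0,1]'
python3 - <<'E'
from rig import r, viewer
import cv2
from h import *
for n in('scene','top','wrist'):
  p=viewer.camera_params(n);im,d=viewer.camera(n); np.savez(n+'6.npz',im=im,d=d,**p);
  c=im[150:250,200:360] if n!='wrist' else im
  cv2.imwrite(f'pics/{n}6.png',cv2.resize(c[...,::-1],(640,400),interpolation=cv2.INTER_CUBIC))
E
```

```text
clock: 12.75
ee_pos: [0.5283, 0.2294, 0.1066]
orientation: [-2.729, -1.555, -0.0]
ft_force: [1.0, -0.1, -2.1]
finger_gap: 0.0384
clock: 13.17
ee_pos: [0.5244, 0.2648, 0.1062]
orientation: [2.729, 1.554, -0.001]
ft_force: [-0.5, -0.8, -1.9]
finger_gap: 0.0387
clock: 13.42
ee_pos: [0.5247, 0.2643, 0.1064]
orientation: [2.731, 1.552, -0.001]
ft_force: [-0.5, 0.9, -3.1]
finger_gap: 0.038
clock: 13.5
ee_pos: [0.5245, 0.2648, 0.1065]
orientation: [2.73, 1.553, -0.0]
ft_force: [0.2, -0.5, -2.0]
finger_gap: 0.0381
```

View pics/scene6.png

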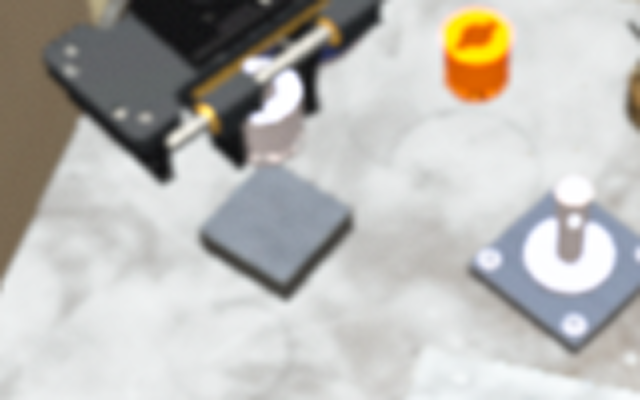

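View pics/wrist6.png

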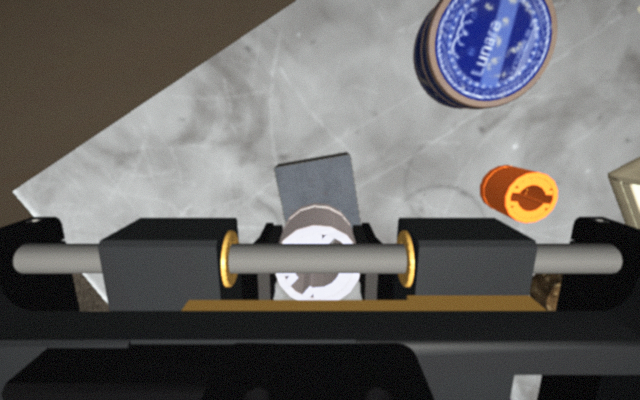

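Run:
```python
from h import *
w=load('wrist6')
a,b=px2w(w,276,167,.022),px2w(w,353,153,.022);print(a,b,np.linalg.norm(a-b))
m=(a+b)/2; e=(b-a)/np.linalg.norm(b-a); n=np.array([-e[1],e[0],0]); 
print(m-n*.031, m+n*.031)
```

```text
[0.51026703 0.30729964 0.022     ] [0.56814665 0.28577531 0.022     ] 0.06175230626817417
[0.52840151 0.26748158 0.022     ] [0.55001217 0.32559337 0.022     ]
```

```bash
python3 -m handwheel '[0.012,0.001,0.05,0,0,0,1,0.012,0.001,0.13,0,0,0,1,0.012,0.001,0.21,0,0,0,1,0.012,0.001,0.28,0,0,0,1,0.012,0.001,0.32,0,0,0,1]'
python3 -m handwheel '[0,0,0.01,0,0,0,1,0,0,0.015,0,0,0,1,0,0,0.015,0,0,0,1,0,0,0.015,0,0,0,1]'
python3 -m handwheel '[0,0,0,0,0,0,1,0,0,0,0,0,0,1]'
```

```text
clock: 14.07
ee_pos: [0.5246, 0.267, 0.0402]
orientation: [2.729, 1.556, -0.005]
ft_force: [-0.1, -0.4, -2.2]
finger_gap: 0.038
clock: 14.4
ee_pos: [0.5261, 0.2682, 0.0403]
orientation: [2.729, 1.556, 0.002]
ft_force: [0.4, -0.2, -1.7]
finger_gap: 0.0386
clock: 14.57
ee_pos: [0.526, 0.2679, 0.0402]
orientation: [2.729, 1.555, 0.002]
ft_force: [0.8, 0.4, -1.9]
finger_gap: 0.0382
```

```bash
python3 -m handwheel '[0,0,0.01,0,0,0,1,0,0,0.02,0,0,0,1,0,0,0.03,0,0,0,1,0,0,0.04,0,0,0,1,0,0,0.045,0,0,0,1]'
python3 -m handwheel '[0,0,0,0,0,0,1,0,0,0,0,0,0,1,0,0,0,0,0,0,1]'
python3 -m handwheel '[0,0,0.003,0,0,0,1,0,0,0.003,0,0,0,1]'
python3 -m handwheel '[0,0,0.003,0,0,0,1,0,0,0.003,0,0,0,1]'
python3 -m handwheel '[0,0,0.003,0,0,0,1,0,0,0.003,0,0,0,1]'
```

```text
clock: 14.98
ee_pos: [0.5254, 0.2676, 0.0301]
orientation: [2.729, 1.555, -0.001]
ft_force: [-0.2, -0.5, -1.4]
finger_gap: 0.0385
clock: 15.23
ee_pos: [0.5256, 0.2678, 0.0306]
orientation: [2.729, 1.556, 0.0]
ft_force: [0.1, -0.1, -2.9]
finger_gap: 0.0379
clock: 15.4
ee_pos: [0.5256, 0.2677, 0.0299]
orientation: [2.729, 1.555, 0.0]
ft_force: [0.2, 0.3, -1.9]
finger_gap: 0.0381
clock: 15.57
ee_pos: [0.5257, 0.2678, 0.0296]
orientation: [2.729, 1.555, 0.0]
ft_force: [-0.7, -0.3, -1.0]
finger_gap: 0.0381
clock: 15.73
ee_pos: [0.5257, 0.2678, 0.0295]
orientation: [2.729, 1.555, 0.0]
ft_force: [-2.5, -0.5, 6.1]
finger_gap: 0.0381
```

```bash
python3 -m handwheel '[0,0,-0.001,0,0,0,1,0,0,-0.001,0,0,0,1]' 8
python3 -m handwheel '[0,0,0,0,0,0,0,0,0,0,0,0,0,-0.3,0,0,0,0,0,0,-1,0,0,0,0,0,0,-1,0,0,0,0,0,0,-1]'
python3 -m handwheel '[0,0,0,0,0,0,-1,0,0,0,0,0,0,-1,0,0,0,0,0,0,-1,0,0,0,0,0,0,-1,0,0,0,0,0,0,-1]'
python3 - <<'E'
from rig import r, viewer
import cv2
from h import *
n='wrist'
im,d=viewer.camera(n);cv2.imwrite('pics/w7.png',im[...,::-1])
E
```

```text
clock: 15.9
ee_pos: [0.5257, 0.2678, 0.0295]
orientation: [2.729, 1.555, 0.001]
ft_force: [-2.2, -1.6, 4.7]
finger_gap: 0.0384
clock: 16.32
ee_pos: [0.5256, 0.2677, 0.0287]
orientation: [-2.729, -1.555, 0.0]
ft_force: [-0.7, -0.6, 0.2]
finger_gap: 0.0622
clock: 16.73
ee_pos: [0.5256, 0.2677, 0.0289]
orientation: [2.729, 1.555, 0.0]
ft_force: [-1.1, -0.5, 0.1]
finger_gap: 0.0858
```

View pics/w7.png

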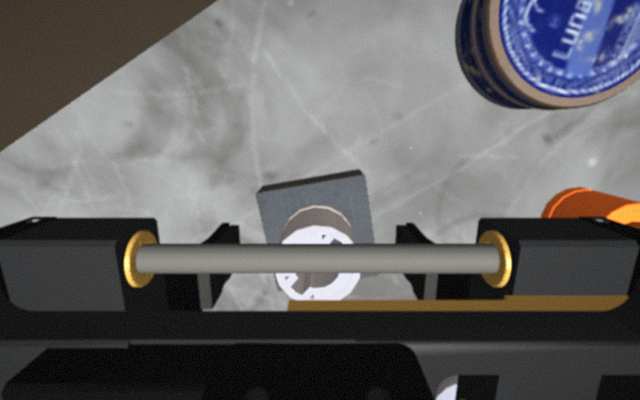

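The bush stands at (318,255) on the block (far corners (260,190) and (362,172)), with the fingers clear on both sides. I'll back away straight up and check.

```bash
python3 -m handwheel '[0,0,-0.05,0,0,0,-1,0,0,-0.15,0,0,0,-1,0,0,-0.3,0,0,0,-1,0,0,-0.5,0,0,0,-1,0,0,-0.7,0,0,0,-1]'
python3 -m handwheel '[-0.15,0,-0.15,0,0,0,-1,-0.3,0,-0.3,0,0,0,-1,-0.45,0,-0.4,0,0,0,-1,-0.6,0,-0.4,0,0,0,-1,-0.7,0,-0.4,0,0,0,-1]'
python3 -m handwheel '[0,0,0,0,0,0,-1,0,0,0,0,0,0,-1,0,0,0,0,0,0,-1,0,0,0,0,0,0,-1]'
python3 - <<'E'
from rig import r, viewer
import cv2
from h import *
for n in('scene','top','wrist'):
  p=viewer.camera_params(n);im,d=viewer.camera(n); np.savez(n+'8.npz',im=im,d=d,**p)
  c=im[150:250,200:360] if n!='wrist' else im
  cv2.imwrite(f'pics/{n}8.png',cv2.resize(c[...,::-1],(640,400),interpolation=cv2.INTER_CUBIC))
  C=cloud(dict(im=im,d=d,**p))[d>0]
  N=(abs(C[:,0]-.525)<.05)&(abs(C[:,1]-.266)<.05)
  for lo,hi in((.055,.07),(.017,.027)):
    q=C[N&(C[:,2]>lo)&(C[:,2]<hi)]
    if len(q)>9: print(n,lo,len(q),np.median(q[:,2]).round(4),cv2.minAreaRect(q[:,:2].astype(np.float32)),cv2.minEnclosingCircle(q[:,:2].astype(np.float32)) if lo>.05 else '')
E
```

```text
clock: 17.2
ee_pos: [0.5248, 0.2675, 0.1705]
orientation: [-2.729, -1.556, 0.002]
ft_force: [1.6, 0.3, -0.2]
finger_gap: 0.0871
clock: 17.62
ee_pos: [0.4535, 0.1456, 0.2507]
orientation: [2.728, 1.553, 0.003]
ft_force: [0.4, 0.5, -0.0]
finger_gap: 0.0868
clock: 17.95
ee_pos: [0.4545, 0.1485, 0.2492]
orientation: [-2.728, -1.557, -0.001]
ft_force: [-0.8, 0.0, -0.3]
finger_gap: 0.0866
scene 0.055 197 0.0617 ((0.5249705910682678, 0.26772522926330566), (0.03803985193371773, 0.039992205798625946), 88.97262573242188) ((0.5261649489402771, 0.2675369679927826), 0.021673867478966713)
scene 0.017 383 0.0222 ((0.5263208746910095, 0.2677565813064575), (0.06494023650884628, 0.06394893676042557), 69.13932037353516) 
top 0.055 133 0.0605 ((0.5241862535476685, 0.273993581533432), (0.039417069405317307, 0.029025740921497345), 13.20803165435791) ((0.5253463387489319, 0.2692381739616394), 0.020000306889414787)
top 0.017 328 0.0209 ((0.5260000228881836, 0.26857808232307434), (0.06187903881072998, 0.06206919252872467), 69.7172622680664) 
wrist 0.055 902 0.0615 ((0.5252420902252197, 0.2679309844970703), (0.03903999179601669, 0.03817083314061165), 58.71747970581055) ((0.5251806378364563, 0.268262654542923), 0.020045669749379158)
wrist 0.017 1941 0.0218 ((0.5258693695068359, 0.2676391005516052), (0.0622994564473629, 0.06201806664466858), 69.3271484375)
```

View pics/scene8.png

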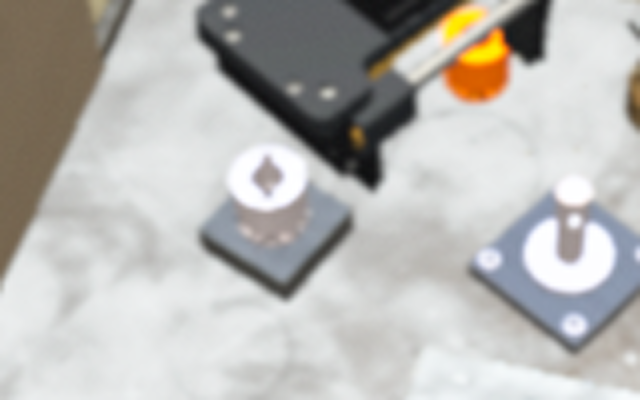

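View pics/wrist8.png

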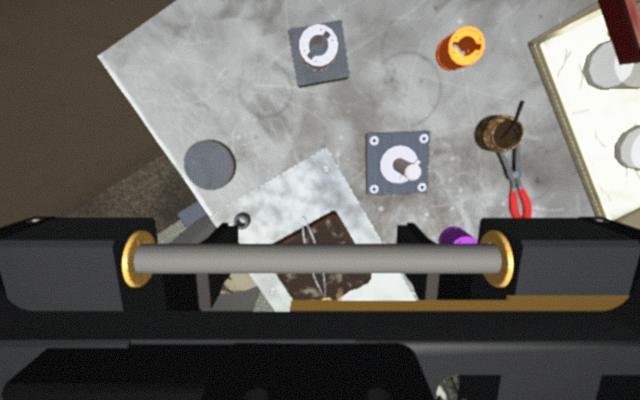

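The wrist picture shows the bush upright in the middle of the block, at (318,46) with the block at (319,53). It is within about 1 mm in all three depth clouds, with its top at 62 mm. The arm is clear.

```bash
python3 -c "
from rig import r;o=r.observe();print(o['clock'],abs(o['joint_vel']).max());print(r.close_job())"
```

```text
18.1 0.005126191585163512
the job is handed in; nothing more can be done
None
```

The bush is off the post and standing, the same way up, in the middle of the bench block. I handed the job in at 18.1 s.

- **Removal:** I gripped the bush, lifted it 1.5 mm and turned it about 0.69 rad anticlockwise, an angle read from the wrist picture. The first light upward try went past the pin without load. While sliding up it rubbed a little, and the largest force I read was about 5 N. I trimmed the sideways position as it rose, and it came off free.
- **Placing:** I lowered it until it touched the block, at about 6 N, then opened the fingers and backed away.
- **Last checks:** The top of the bush read 60.5–62 mm against the 62 mm expected. Its axis was about 1 mm from the block's middle in the depth readings from all three cameras. The arm was still and clear of everything.
- **Disagreements and limits:** My earlier position estimates for the block differed by about 4 mm between cameras, so I aimed between them. The block and the stand looked unmoved. The jar, tin and round block I judged only by eye, and the tin was out of view in the last pictures. I read forces only at the end of each move, so a brief peak in between could have gone unseen.

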